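# Close the measuring square on a glaze test tile

### The arm

A 6-joint arm with a two-finger parallel gripper is mounted at the origin on the work surface. World frame = base frame: x ahead of the robot, y to its left, z up, the work surface at z = 0. Lengths are in m, angles in rad, forces in N, time in s.
With the tool pointing down it reaches from about 0.275 to 0.875 m from the base axis. Payload 12.5 kg.
Tool frame: the origin (TCP) lies on the centre line of the jaws, within the pads' length; the fingertips stand r.finger_overhang ahead of it and the grasp point (between the pads) lies 3 mm ahead of it (r.finger_overhang is the distance from the TCP to the fingertips, in m); z points along the fingers, y is the direction in which the jaws open and shut (so a half turn about z gives the same grasp; the last joint's range is limited). The gripper opens to 85 mm and grips with 20 to 120 N. Pads are 22 mm wide; open, the fingers measure 114 mm over their backs; the gripper's body (76 mm by 85 mm) begins 54 mm behind the grasp point. The pads swing forward as they close: fully open they stand 13 mm farther back than shut.
Start: joints at [1.203, 0.351, 1.652, -0, 1.139, -0.085], TCP at [0.153, 0.528, 0.222] pointing down, gripper open.
Joint ranges: [-2.75, 2.75], [-0.79, 2.1], [0.01, 2.65], [-1.57, 4.71], [0.07, 3.14], [-2.87, 2.87]. Speed limits (rad/s): [2.22, 2.22, 2.79, 3.14, 3.14, 3.14].

### API

Orientations are given as a unit quaternion [x, y, z, w].
In Python, from cell import r, optics gives the robot as it stands. The module is installed in compiled form; this text tells all that it offers. Calls block until the motion is done:
- r.move_to(position, orientation): joint-space move of the TCP to a pose.
- r.move_linear(position, rot=None, vel=0.15): straight line of the TCP; rot=None keeps the orientation; vel is the mean speed in m/s.
- r.set_joints(angles): joint-space move.
- r.set_gripper(opening, squeeze=None): opening from 0.0 (shut) to 1.0 (fully open); squeeze is the grip in N (None keeps the last); returns when the fingers have stopped.
- r.sleep(seconds).
- r.inverse_kinematics(position, orientation): joint angles nearest the present ones, or None.
- optics.get_image(name): name is "scene" or "top"; returns a dict with "pixels" (384x512x3 uint8, red, green, blue), "depth" (384x512 float32, m along the optical axis (not along the pixel's ray), 0 where there is no reading), "fx", "fy", "cx", "cy" (pixels), "camera_from_world" (4x4, takes a point from world to camera coordinates). Camera axes: x right, y down, z forward; pixel columns grow to the right and rows downward; lengths in m; the calibration is good to about 2 mm. A picture is of the moment at which its call begins.
A pose or a line that the arm cannot do raises r.PlanningError and nothing moves.
- r.hand_in(): hands the job in, once; it reports no verdict.
Readings, each from a call of its own:
- r.current_t(): time.
- r.current_q(): joint angles.
- r.current_qvel(): joint speeds.
- r.current_effort(): joint torques, N m.
- r.current_tool_pos(): TCP position.
- r.current_ee_rot(): TCP orientation.
- r.current_contact_force(): force on the tool from outside, world axes, zero at the start.
- r.current_torque(): the same for the moment, N m.
- r.current_opening(): opening from 0.0 (shut) to 1.0 (fully open).
Only numpy, scipy, OpenCV 4.12 (cv2) and the standard library are available. Lean on these libraries where they do the work, as an engineer would, in place of code of your own. Each camera call takes 0.05 s, during which the arm holds its last target. There are 200 camera calls.

### The job

Push the blue glazed tile across the table into the corner of the aluminium measuring square, so that it lies flat and flush against both bars, and push the red sliding jaw along the long bar until it is closed against the tile's free side, as for reading its size. Only push: do not pick up or lift the tile. Leave all the other things where they are.

Things in the scene. Friction and masses are not known exactly. Their poses are not given: they have to be found in the camera images.
- tile: the blue glazed tile, loose, 80 x 80 mm, 15 mm thick, about 0.22 kg, flat on the table in front of (robot's side of) the long bar, askew to the square by up to 0.35 rad. Origin at the centre of its underside; x and y parallel to its sides, z up.
- square: the measuring square: two aluminium bars 22 mm wide, 20 mm high, fixed to the table in an L. Origin on the table at the inner corner. Long bar: 320 mm along -y (robot's right), inner face x = 0 looking to -x (the robot). Short bar: 110 mm along -x, inner face y = 0 looking to -y. A tile home has its centre at x = -40, y = -40 mm here. Turned at most 0.2 rad from the world axes.
- jaw_face (a point): middle of the working face (looking to the square's +y) of the red sliding jaw, 12 mm above the table; axes as the square's. The jaw is a blade 14 mm thick (from this face to -y), reaching from 2 to 74 mm out from the long bar towards the robot, 4.5 to 30.5 mm above the table. At the start it is 45 mm or more from the tile, on the tile's -y side.
- cursor (a joint): travel of the jaw along the long bar, m: 0 with its face 270 mm from the short bar, growing towards the corner, at most 0.22; 0.190 when closed on a tile that is home. Friction 1.5 N, stays where left. The jaw hangs on a dark carriage over the bar, 40 mm long (from the face to -y), top 31.5 mm up, with a red tab 30 mm wide, 12 mm thick, top 53.5 mm up.
- sample_jar: bystander: small glaze sample jar with black lid, 32 mm diameter, 55 mm tall, standing near the square; origin at the centre of its underside
- bisque_tile: bystander: plain reddish-brown unglazed tile, 80 x 80 x 15 mm, lying to the left of the square; origin at the centre of its underside
- black_bowl: bystander: black bowl, 100 mm across, 40 mm tall; origin at the centre of its underside
- white_cup: bystander: white cup without handle, 68 mm across, 60 mm tall; origin at the centre of its underside
- clay_weight: bystander: brass weight with a button on top, 56 mm across, 48 mm tall; origin at the centre of its underside
- bud_vase: bystander: small white vase, 66 mm across, 105 mm tall; origin at the centre of its underside
- brush: bystander: glazing brush lying flat, 170 mm long; origin near its middle, on the table
There are look-alikes about, which are no part of the job. Of the things that look like the tile, take the one that is farthest to the robot's right at the start.

How it is judged:
At the end, for the whole second after the job is handed in: the blue tile lies flat on the table with its centre within 3.5 mm of the place flush against both bars (in each direction) and square to them within 0.05 rad; the jaw's face is within 4.5 mm of where it touches the free side of a tile that is home; both are at rest (x of tile in the frame of square between -0.0435 and -0.036 m and y of tile in the frame of square between -0.0435 and -0.036 m and (angle between the x axis of tile and the x axis of square, either way round below 0.05 rad or angle between the x axis of tile and the y axis of square, either way round below 0.05 rad) and height (world z) of tile below 0.003 m and angle between tile's own z axis and vertical below 0.05 rad and y of jaw_face in the frame of square above -0.0845 m and linear speed of tile below 0.01 m/s and velocity of joint cursor between -0.01 and 0.01 m/s).
It fails at once if the blue tile is lifted or tipped off the table (height (world z) of tile above 0.008 m or angle between tile's own z axis and vertical above 0.15 rad).
It fails at once if another thing is shifted by more than 20 mm (distance of any of sample_jar, bisque_tile, black_bowl, white_cup, clay_weight, bud_vase, brush from where it was at the start of the episode above 0.02 m).
It also fails if it takes over 70 s, if anything falls off the work surface, if the arm or the gripper's body presses on something with over 40 N, if the wrist force passes 120 N, or if a joint passes its speed limit or range.

## Working session

There is one attempt and no reset: what is moved stays moved. The work goes in short steps, each a Python script; the robot and the scene stay as the last script left them, time stands still between calls to the robot, and variables do not carry over. Pictures are saved under pics/ and viewed, on a budget of 10 in all, crops included, one or two more only if the job needs it, and the job is handed in when it is done.

```bash
mkdir -p pics; python3 - <<'E'
from cell import r, optics
import cv2, numpy as np, pickle
for n in ("top","scene"):
    d=optics.get_image(n); pickle.dump(d,open(n+"0.pkl","wb"))
    cv2.imwrite(f"pics/{n}0.png",cv2.resize(d["pixels"][:,:,::-1],(768,576),interpolation=cv2.INTER_CUBIC))
    print(n,d["fx"],d["fy"],d["cx"],d["cy"],np.round(d["camera_from_world"],3).tolist())
print(r.finger_overhang,r.current_t(),r.current_ee_rot(),r.current_opening())
E
```

```text
top 401.336606408388 401.336606408388 253.0163016651051 191.2720572753317 [[-0.026, -1.0, -0.003, -0.01], [-0.994, 0.026, -0.108, 0.551], [0.108, 0.0, -0.994, 1.037], [0.0, 0.0, 0.0, 1.0]]
scene 385.0623939563284 385.0623939563284 261.1816382992361 192.94227932116124 [[0.798, 0.602, 0.021, -0.447], [0.352, -0.437, -0.828, -0.177], [-0.489, 0.668, -0.561, 1.252], [0.0, 0.0, 0.0, 1.0]]
0.022 0.1 [ 1.40906653e-01  9.90022758e-01 -4.89653061e-04 -1.20989938e-04] 0.9991145204955637
```

View pics/top0.png

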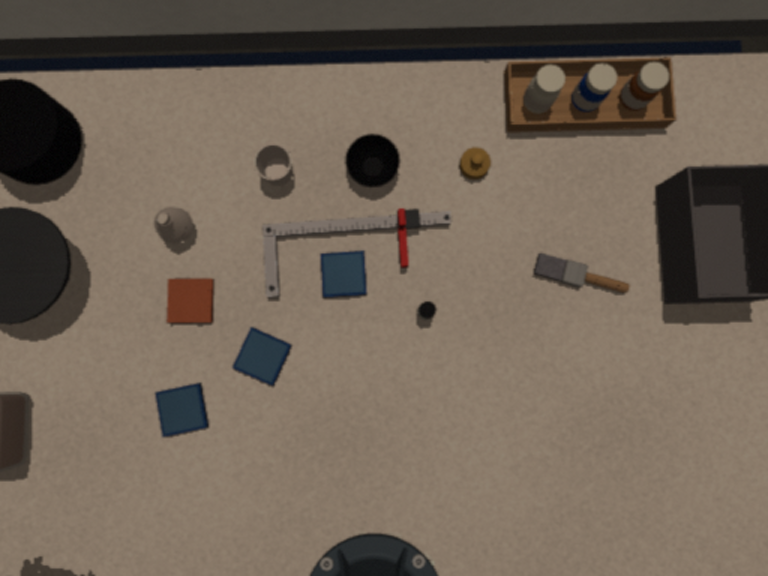

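View pics/scene0.png

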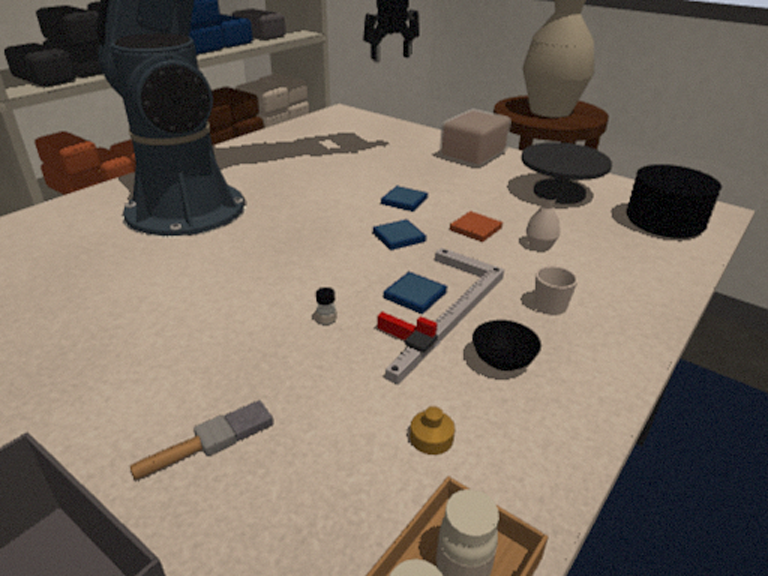

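The top view (768 wide) shows three blue tiles, at (343,274), (262,356) and (182,410). Image right is the robot's right (-y), so the one at (343,274), in front of the long bar, is the one meant. The square's inner corner is near (276,236), the red jaw near (404,240) and the jar at (427,310). I'll measure these and check them in one enlarged crop.

```bash
cat > h.py <<'E'
import cv2, numpy as np
def ray(d,uv,z):
    "pixels (N,2) -> world points on plane z"
    T=d["camera_from_world"]; R=T[:3,:3]; c=-R.T@T[:3,3]
    uv=np.atleast_2d(np.asarray(uv,float))
    v=np.c_[(uv[:,0]-d["cx"])/d["fx"],(uv[:,1]-d["cy"])/d["fy"],np.ones(len(uv))]@R
    return c+v*((z-c[2])/v[:,2])[:,None]
def proj(d,p):
    T=d["camera_from_world"]; q=np.atleast_2d(p)@T[:3,:3].T+T[:3,3]
    return np.c_[q[:,0]/q[:,2]*d["fx"]+d["cx"],q[:,1]/q[:,2]*d["fy"]+d["cy"]]
def rect(d,mask,z):
    "largest blob in mask -> world minAreaRect on plane z"
    cs=cv2.findContours(mask.astype(np.uint8),cv2.RETR_EXTERNAL,cv2.CHAIN_APPROX_NONE)[0]
    c=max(cs,key=cv2.contourArea).reshape(-1,2)
    w=ray(d,c,z)[:,:2]
    (cx,cy),(a,b),ang=cv2.minAreaRect((w*1000).astype(np.float32))
    return np.array([cx,cy])/1000,(a/1000,b/1000),np.deg2rad(ang),c
E
python3 - <<'E'
import pickle,cv2,numpy as np
from h import *
d=pickle.load(open("top0.pkl","rb")); im=d["pixels"]; hsv=cv2.cvtColor(im,cv2.COLOR_RGB2HSV)
H,S,V=[hsv[...,i].astype(int) for i in range(3)]
roi=np.zeros(H.shape,bool); roi[135:210,160:310]=1
for nm,p in dict(tile=(229,180),bar=(220,152),sbar=(180,178),jaw=(269,165),table=(200,180)).items(): print(nm,im[p[1],p[0]],hsv[p[1],p[0]])
blue=roi&(H>95)&(H<115)&(S>100)&(V>70)
red=roi&((H<6)|(H>174))&(S>150)
grey=roi&(S<45)&(V>110)
for n,m,z in(("tile",blue,.015),("jaw",red,.0305)):
    c,s,a,_=rect(d,m,z); print(n,c,s,a,m.sum())
vis=im[130:215,155:315,::-1].copy()
for m,col in((blue,(255,255,0)),(red,(0,255,255)),(grey,(0,255,0))):
    k=m[130:215,155:315]; e=k&~cv2.erode(k.astype(np.uint8),np.ones((3,3))).astype(bool); vis[e]=col
raw=im[130:215,155:315,::-1]
o=np.vstack([cv2.resize(raw,None,fx=3.5,fy=3.5,interpolation=cv2.INTER_CUBIC),cv2.resize(vis,None,fx=3.5,fy=3.5,interpolation=0)])
cv2.imwrite("pics/crop0.png",o)
E
```

```text
tile [44 62 72] [101  99  72]
bar [109  99  92] [ 12  40 109]
sbar [118 109 100] [ 15  39 118]
jaw [128  30  26] [  1 203 128]
table [134 118 102] [ 15  61 134]
tile [0.57011609 0.02426148] (0.03236214828491211, 0.04354195022583008) 1.5447970834949436 238
jaw [ 0.63900208 -0.06600034] (0.10373584747314453, 0.014573617935180664) 0.012376589677114707 190
```

View pics/crop0.png

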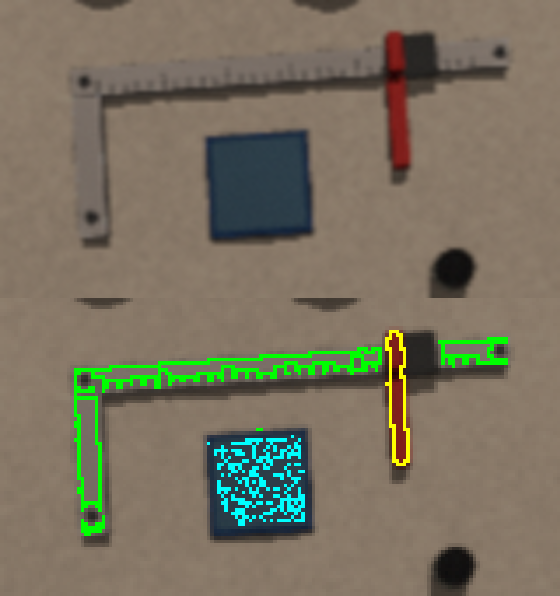

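The crop confirms the target: a glazed blue tile with a dark blue edge, centred at crop (259,185), with the jaw at crop (398,100) and the corner at crop (101,93). The blue mask is speckled, so I'll loosen it and fit the bars.

```bash
cat >> h.py <<'E'
def masks(d,box):
    im=cv2.bilateralFilter(d["pixels"],5,30,3); hsv=cv2.cvtColor(im,cv2.COLOR_RGB2HSV)
    H,S,V=[hsv[...,i].astype(int) for i in range(3)]
    roi=np.zeros(H.shape,bool); x0,x1,y0,y1=box; roi[y0:y1,x0:x1]=1
    return roi&(H>92)&(H<125)&(S>60), roi&((H<6)|(H>174))&(S>150), roi&(S<50)&(V>85)
E
python3 - <<'E'
import pickle,cv2,numpy as np
from h import *
d=pickle.load(open("top0.pkl","rb"))
blue,red,grey=masks(d,(160,310,135,210))
grey=cv2.morphologyEx(grey.astype(np.uint8),cv2.MORPH_CLOSE,np.ones((5,5)))
def fit(p):
    vx,vy,x,y=cv2.fitLine(p.astype(np.float32),cv2.DIST_HUBER,0,.01,.01).ravel(); return np.array([x,y]),np.array([vx,vy])
def edges(us,col):
    lo,hi=[],[]
    for u in us:
        k=np.flatnonzero(grey[:,u] if col else grey[u])
        if len(k)<4: continue
        # first contiguous run containing bar
        run=max(np.split(k,np.flatnonzero(np.diff(k)>1)+1),key=len)
        for L,e in((lo,run[0]-.5),(hi,run[-1]+.5)): L.append((u,e) if col else (e,u))
    return [fit(ray(d,L,.02)[:,:2]) for L in(lo,hi)]
A=edges(range(190,258),True); B=edges(range(162,190),False)
for n,E in(("long",A),("short",B)):
    for p,v in E: print(n,np.round(p,4),np.arctan2(v[1],v[0]))
    n_=np.array([-E[0][1][1],E[0][1][0]]); print(" width",abs((E[1][0]-E[0][0])@n_))
h=ray(d,[(179,153.4),(297.9,144.9),(181.3,192.3)],.02); print(h[:,:2], np.arctan2(*(h[0]-h[1])[:2]*[-1,1]), np.linalg.norm(h[0]-h[1]),np.linalg.norm(h[0]-h[2]))
for m,z,n in((blue,.015,"tile"),(red,.0305,"jaw")):
    c,s,a,cc=rect(d,m,z); print(n,c,s,a); 
    if n=="tile": print(np.round(ray(d,cv2.boxPoints(cv2.minAreaRect(cc)),.015)[:,:2],4))
ds=pickle.load(open("scene0.pkl","rb")); b2,r2,_=masks(ds,(240,310,175,215))
c,s,a,_=rect(ds,b2,.015); print("scene tile",c,s,a)
E
```

```text
long [0.6784 0.0409] -1.5292673
long [0.6569 0.0337] -1.5250719
 width 0.021746324
short [0.5981 0.1827] 0.04934193
short [0.595  0.1598] 0.012615043
 width 0.02272579
[[ 0.65975752  0.17422124]
 [ 0.6747325  -0.1489842 ]
 [ 0.55345917  0.16865294]] 0.04629956182442529 0.3235521667278819 0.10644409420400659
tile [0.57777258 0.04157516] (0.0788957748413086, 0.07792405700683594) 0.04090732363778321
[[0.6157 0.0823]
 [0.6186 0.0042]
 [0.5398 0.0011]
 [0.5369 0.0786]]
jaw [ 0.63894751 -0.06598743] (0.10385587310791015, 0.014503607749938965) 0.014324970814184287
scene tile [0.58435699 0.03036991] (0.0861466064453125, 0.09270136260986328) 0.041531606048000616
```

Square: origin at about (0.651, 0.163), yaw 0.044. Tile in the square's frame: (-0.0785, -0.118), already nearly parallel. Jaw face at about y = -0.221.

Plan:
1. Push +x with two spread fingertips.
2. Push the jaw from behind, so it carries the tile into the corner.
3. Trim both directions.

```bash
cat >> h.py <<'E'
O=np.array([.651,.1627]); PHI=.044
Rm=np.array([[np.cos(PHI),-np.sin(PHI)],[np.sin(PHI),np.cos(PHI)]])
def W(xs,ys,z): return [*(O+Rm@[xs,ys]),z]
def Sq(p): return Rm.T@(np.asarray(p)[:2]-O)
def quat(ydir):   # pointing down, tool y along angle ydir in the square frame
    a=(ydir+PHI)/2+np.pi/4; return [np.cos(a),np.sin(a),0,0]
def push(r,a,b,z,step=.002,fmax=8,vel=.03,f0=None):
    "guarded straight push from a to b (square frame); stop when force against motion passes fmax"
    a,b=np.array(a,float),np.array(b,float); L=np.linalg.norm(b-a); u=(b-a)/L; uw=Rm@u
    f0=np.array(r.current_contact_force()) if f0 is None else f0
    for s in np.append(np.arange(step,L,step),L):
        r.move_linear(W(*(a+u*s),z),vel=vel)
        f=-(np.array(r.current_contact_force())-f0)[:2]@uw
        if f>fmax: break
    print("push end",np.round(Sq(r.current_tool_pos()),4),"F",round(f,1),"t",round(r.current_t(),1)); return f
E
python3 - <<'E'
from cell import r
from h import *
q=quat(np.pi/2)
print(r.inverse_kinematics(W(-.155,-.118,.12),q), r.inverse_kinematics(W(-.045,-.266,.1),quat(0)), r.inverse_kinematics(W(-.045,-.266,.1),quat(np.pi)))
r.set_gripper(.35); r.move_to(W(-.155,-.118,.12),q); r.move_linear(W(-.155,-.118,.036),vel=.12)
r.sleep(.2); f0=np.array(r.current_contact_force()); print(f0,r.current_opening(),r.current_t())
for z in np.arange(.034,.013,-.002):
    r.move_linear(W(-.155,-.118,z),vel=.03); fz=(r.current_contact_force()-f0)[2]
    if fz>3: break
print("touch",r.current_tool_pos(),fz,r.current_t())
zt=r.current_tool_pos()[2]+.004 if fz>3 else .02
r.move_linear(W(-.155,-.118,zt),vel=.05); print(r.current_tool_pos(),r.current_contact_force())
E
```

```text
[-1.69734513e-02  4.04054652e-01  1.86542165e+00 -4.44089210e-16
  8.72116355e-01 -1.63176978e+00] [-2.42676181e-01  6.26044435e-01  1.54118894e+00 -4.44089210e-16
  9.74359281e-01 -2.86676181e-01] [-2.42676181e-01  6.26044435e-01  1.54118894e+00 -4.44089210e-16
  9.74359281e-01  2.85491647e+00]
[ 0.16163956 -0.59116817  1.07223209] 0.3492464781124554 3.9083
touch [0.50124498 0.03798703 0.01388284] -1.3202987206569805 6.6583
[0.50165239 0.03797951 0.02048616] [-0.56916226 -0.59463765 -0.33430215]
```

```bash
python3 - <<'E'
from cell import r
from h import *
f0=np.array(r.current_contact_force()); print(f0)
for z in np.r_[.014,np.arange(.013,.0045,-.001)]:
    r.move_linear(W(-.155,-.118,z),vel=.03); fz=(r.current_contact_force()-f0)[2]
    if fz>4: break
print("touch",r.current_tool_pos(),fz,r.current_t())
E
```

```text
[-0.56916226 -0.59463765 -0.33430215]
touch [0.50129146 0.0379914  0.00493077] 0.4812916583668445 9.525
```

```bash
python3 - <<'E'
from cell import r, optics
from h import *
print(r.finger_overhang,r.current_contact_force(),r.current_tool_pos(),r.current_effort())
d=optics.get_image("scene"); u=proj(d,[r.current_tool_pos()])[0]; print(u)
d2=optics.get_image("top")
x,y=int(u[0]),int(u[1]); c=d["pixels"][y-70:y+45,x-60:x+85,::-1]; c2=d2["pixels"][130:245,165:310,::-1]
cv2.imwrite("pics/s1.png",np.hstack([cv2.resize(c,(500,397),interpolation=2),cv2.resize(c2,(300,238),interpolation=2).copy() if 0 else cv2.resize(c2,(300,397))]))
E
```

```text
0.022 [-0.25744477  0.97360416  0.14698951] [0.50129146 0.0379914  0.00493077] [-1.30095999e-03 -5.26198053e+01 -1.69873291e+01 -2.13140761e-04
 -1.05978182e-02 -6.57330020e-05]
[252.31271215 184.89710339]
```

View pics/s1.png

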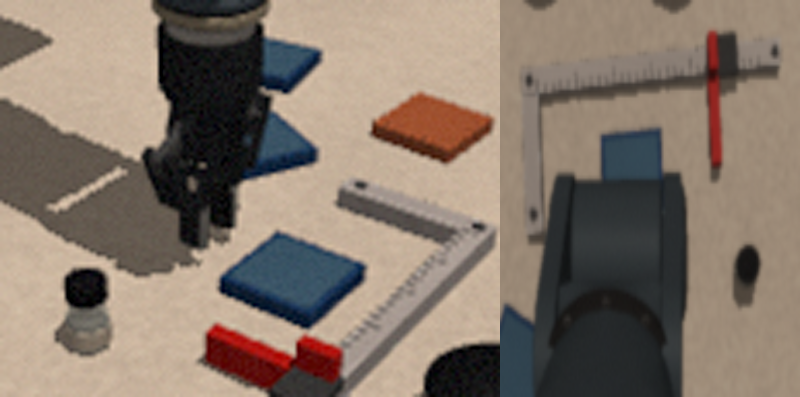

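The picture shows both fingertips just above the table at crop (193,245) and (225,228), behind the middle of the tile, with nothing touched. With the gripper part open the tips sit about level with the TCP, so this height is right for pushing.

```bash
python3 - <<'E'
from cell import r, optics
from h import *
push(r,(-.155,-.118),(-.132,-.118),.005,step=.023)
f=push(r,(-.132,-.118),(-.084,-.118),.005,step=.002,fmax=6)
r.move_linear(W(-.13,-.118,.005),vel=.12); r.move_linear(W(-.13,-.118,.13),vel=.2)
r.set_gripper(0); r.move_to(W(-.045,-.30,.13),quat(0)); print(r.current_t())
d=optics.get_image("top"); b,rd,_=masks(d,(160,310,135,210)); c,s,a,_=rect(d,b,.015); print("tile",Sq(c),s,a-PHI)
ds=optics.get_image("scene")
c,s,a,_=rect(d,rd,.0305); print("jaw",Sq(c),s)
c2=cv2.resize(d["pixels"][130:230,160:310,::-1],(450,300)); c1=cv2.resize(ds["pixels"][120:270,200:375,::-1],(350,300))
cv2.imwrite("pics/s2.png",np.hstack([c2,c1]))
E
```

```text
push end [-0.1322 -0.118 ] F -0.4 t 10.5
push end [-0.0874 -0.1181] F 7.9 t 16.3
19.15
tile [-0.04055731 -0.11763307] (0.08047429656982422, 0.077270263671875) -0.005027242351131583
jaw [-0.01381412 -0.22874828] (0.08725254821777344, 0.013191125869750976)
```

View pics/s2.png

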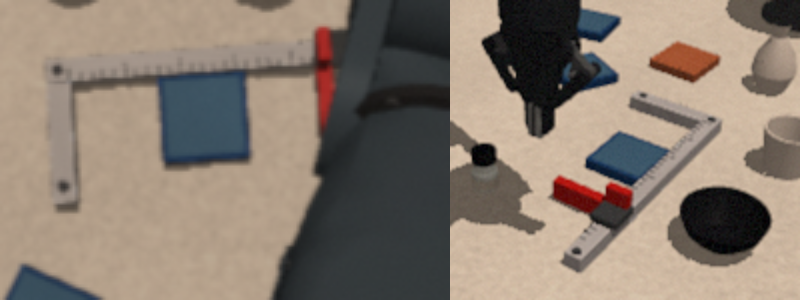

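The tile is now flush along the long bar, at x = -0.0406, yaw -0.005. The top crop shows it at (205,117) against the bar. The red jaw at (325,80) is unmoved, and the shut gripper is clear above. Next I push the jaw from behind.

```bash
python3 - <<'E'
from cell import r, optics
from h import *
z=.03
r.move_linear(W(-.045,-.285,.13),vel=.2); r.move_linear(W(-.045,-.285,.05),vel=.15)
f0=np.array(r.current_contact_force())
r.move_linear(W(-.045,-.285,z),vel=.05); print((r.current_contact_force()-f0),r.current_tool_pos())
f=push(r,(-.045,-.285),(-.045,-.255),z,step=.03,vel=.08,f0=f0)
f=push(r,(-.045,-.255),(-.045,-.125),z,step=.005,vel=.04,fmax=12,f0=f0)
if f<12: f=push(r,(-.045,-.125),(-.045,-.096),z,step=.0015,vel=.02,fmax=8,f0=f0)
r.sleep(.2); print(r.current_contact_force()-f0, Sq(r.current_tool_pos()))
r.move_linear(W(-.045,-.15,z),vel=.12); r.move_linear(W(-.045,-.15,.13),vel=.2); r.move_linear(W(-.06,-.30,.15),vel=.3);print(r.current_t())
d=optics.get_image("top"); b,rd,_=masks(d,(160,310,135,210)); c,s,a,_=rect(d,b,.015); print("tile",Sq(c),s,a-PHI)
ds=optics.get_image("scene")
c,s,a,_=rect(d,rd,.0305); print("jaw",Sq(c),s)
c2=cv2.resize(d["pixels"][130:230,160:310,::-1],(450,300)); c1=cv2.resize(ds["pixels"][120:270,200:375,::-1],(350,300))
cv2.imwrite("pics/s3.png",np.hstack([c2,c1]))
E
```

```text
[-0.83273047  0.34642926 -1.12958494] [ 0.61853492 -0.12397287  0.02984245]
push end [-0.0449 -0.2545] F 0.2 t 21.3
push end [-0.045  -0.1247] F -0.8 t 28.4
push end [-0.045 -0.096] F -1.5 t 33.4
[-0.74532613  0.18428789 -0.96555328] [-0.04501505 -0.0960436 ]
35.5167
tile [-0.04034032 -0.11767087] (0.08003104400634765, 0.07722450256347656) -0.007064315074879209
jaw [-0.02195311 -0.2285805 ] (0.10353343200683594, 0.013316927909851074)
```

View pics/s3.png

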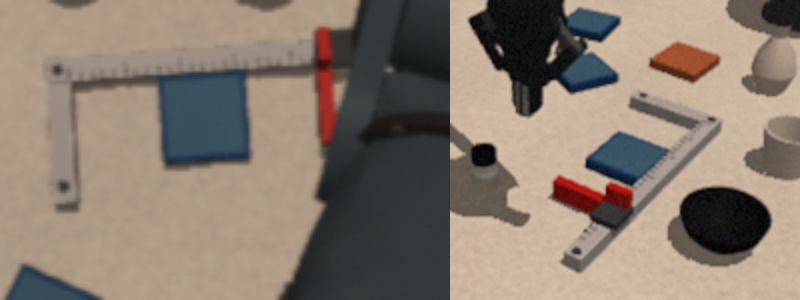

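The tips passed over the jaw and nothing moved. The tile is still at (205,117) and the jaw at (325,85) in the top crop. So the real tips also stand higher than `finger_overhang` suggests when the gripper is shut. I'll repeat lower, with a guarded descent and fewer steps.

```bash
python3 - <<'E'
from cell import r, optics
from h import *
print(r.current_opening(),r.current_tool_pos())
r.move_linear(W(-.045,-.285,.05),vel=.2)
f0=np.array(r.current_contact_force())
for z in (.03,.02,.015,.012,.009,.007):
    r.move_linear(W(-.045,-.285,z),vel=.06)
    df=r.current_contact_force()-f0; print(z,np.round(df,1))
    if df[2]>4: z+=.003; r.move_linear(W(-.045,-.285,z),vel=.06); break
push(r,(-.045,-.285),(-.045,-.25),z,step=.035,vel=.1,f0=f0)
f=push(r,(-.045,-.25),(-.045,-.235),z,step=.005,vel=.05,fmax=12,f0=f0)
d=optics.get_image("top"); _,rd,_=masks(d,(160,310,135,210)); c,s,a,_=rect(d,rd,.0305); print("jaw",Sq(c),s,r.current_t())
E
```

```text
0.0002957001495297989 [ 0.6039324  -0.13858526  0.14908729]
0.03 [-0.9 -0.1  0.9]
0.02 [-0.6 -0.1  0.6]
0.015 [-1.5 -0.3 -0.4]
0.012 [-1.4  1.   0.5]
0.009 [-0.8  0.8 -0.1]
0.007 [-0.5 -0.1  0.4]
push end [-0.0449 -0.2493] F 0.6 t 38.6
push end [-0.045 -0.235] F 0.1 t 39.6Traceback (most recent call last):
  File "<stdin>", line 12, in <module>
  File "h.py", line 14, in rect
    c=max(cs,key=cv2.contourArea).reshape(-1,2)
      ~~~^^^^^^^^^^^^^^^^^^^^^^^^
ValueError: max() iterable argument is empty
```

```bash
python3 - <<'E'
from cell import r, optics
from h import *
d=optics.get_image("scene"); u=proj(d,[r.current_tool_pos()])[0]; print(u-[200,120],r.current_tool_pos(),r.current_t())
cv2.imwrite("pics/s4.png",cv2.resize(d["pixels"][120:270,200:375,::-1],None,fx=4,fy=4,interpolation=2))
E
```

```text
[ 61.45427088 101.41637733] [ 0.6163772  -0.07411029  0.00700074] 39.675
```

View pics/s4.png

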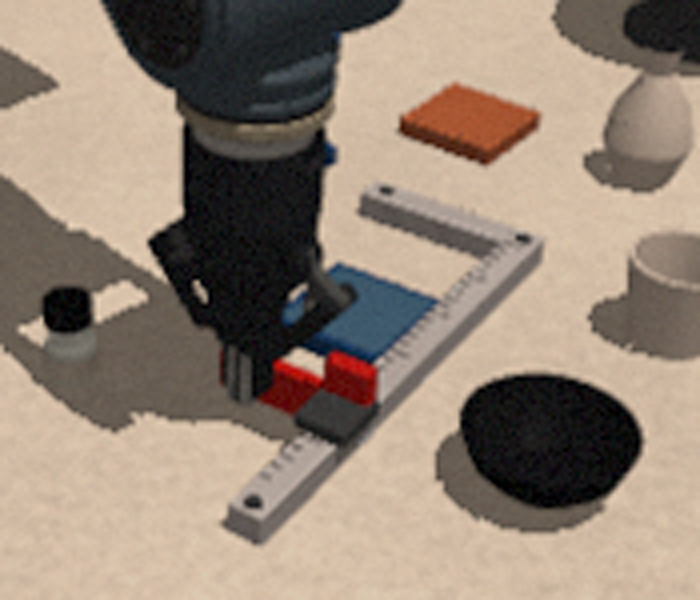

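The shut fingertips at (245,400) are right behind the red blade at (290,380), and the TCP projects onto them, so the push is engaged. I'll carry on to the corner.

```bash
python3 - <<'E'
from cell import r, optics
from h import *
z=.007; f0=np.array(r.current_contact_force())
r.move_linear(W(-.045,-.125,z),vel=.06); print(r.current_contact_force()-f0,r.current_t())
f=push(r,(-.045,-.125),(-.045,-.095),z,step=.002,vel=.03,fmax=8,f0=f0)
r.move_linear(W(-.045,-.15,z),vel=.15); r.move_linear(W(-.045,-.15,.12),vel=.25); r.move_linear(W(-.16,-.25,.15),vel=.3);print(r.current_t())
d=optics.get_image("top"); b,rd,_=masks(d,(160,310,135,210)); c,s,a,_=rect(d,b,.015); print("tile",Sq(c),s,a-PHI)
ds=optics.get_image("scene")
c,s,a,_=rect(d,rd,.0305); print("jaw",Sq(c),s)
c2=cv2.resize(d["pixels"][130:230,160:310,::-1],(450,300),interpolation=2); c1=cv2.resize(ds["pixels"][120:270,200:375,::-1],(350,300))
cv2.imwrite("pics/s5.png",np.hstack([c2,c1]))
E
```

```text
[-1.58879762  0.37120533 -1.47541079] 41.6583
push end [-0.045  -0.1056] F 20.7 t 44.4
46.1417
tile [-0.04059766 -0.03914068] (0.08023931121826172, 0.07852618408203126) 0.003685114385116109
jaw [-0.02294169 -0.08680881] (0.1041083755493164, 0.014647008895874024)
```

View pics/s5.png

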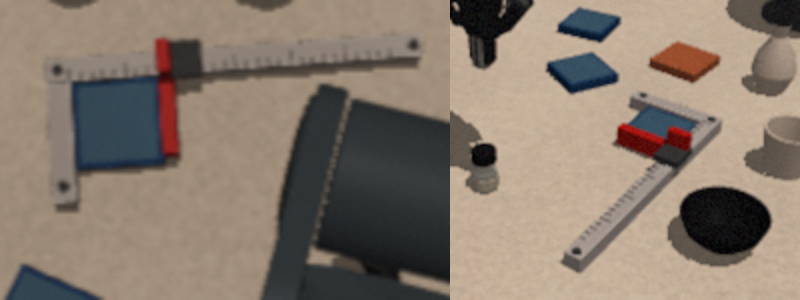

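The push stopped firmly at TCP y = -0.1056, where I expected -0.105. The tile reads (-0.0406, -0.0391), yaw 0.004. Its x is the same as when it was pressed against the long bar. The crop shows the tile at (118,122) in the corner, with the jaw at (168,97) closed against it.

```bash
python3 -c "
from cell import r
r.hand_in(); print(r.current_t())"
```

```text
the job is handed in; nothing more can be done
the job is handed in; nothing more can be done
```

I pushed the blue tile farthest to the robot's right flush against the long bar with two spread fingertips. I then pushed the red jaw from behind, which carried the tile into the corner and closed the jaw on it. I handed the job in just after 46 s; the hand-in gives no verdict.

**Last checks** (top camera, in the square's frame):
- **Tile:** it reads x = -40.6 mm, y = -39.1 mm and is square to the bars within about 0.004 rad.
- **Jaw:** its face is about 80 mm from the short bar by camera. The push stopped firmly at 20.7 N, within 1 mm of where I expected the closed position.
- **Other things:** I saw none disturbed in the pictures, but I did not measure their positions.

**What went wrong or disagreed:**
- **First jaw push:** it passed over the blade without moving anything. The fingertips were about level with the TCP instead of `r.finger_overhang` (22 mm) ahead of it. I repeated the push lower and it worked.
- **Scene camera:** its early tile position was about 1 cm off the top view. Its mask was rough, so I used the top view only.

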